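# Shut the waffle iron, refit its selector knob and hold it in to start

## Robot

A 6-joint arm with a two-finger parallel gripper is mounted at the origin on a cart in front of the work surface, level with it; the furniture and walls round the work are solid. World frame = base frame: x ahead of the robot, y to its left, z up, the work surface at z = 0. Lengths are in m, angles in rad, forces in N, time in s.
With the tool pointing down it reaches from about 0.35 to 0.85 m from the base axis. Payload 8.1 kg.
Tool frame: the origin (TCP) lies at the very end of the fingers, on their centre line; the grasp point (between the pads) lies 19 mm behind it; z points along the fingers, y is the line along which they close (so a half turn about z gives the same grasp; the last joint's range is limited). The gripper opens to 93 mm and grips with 3 to 60 N. Pads are 15 mm wide; open, the fingers measure 128 mm over their backs; the gripper's body (75 mm by 188 mm) begins 65 mm behind the grasp point.
Start: joints at [-1.297, 0.13, 1.488, -0, 1.523, -0.085], TCP at [0.211, -0.562, 0.219] pointing down, gripper open.
Joint ranges: [-2.96, 2.96], [-0.89, 2.26], [0.02, 2.5], [-1.34, 4.48], [0, 2.73], [-2.66, 2.66]. Speed limits (rad/s): [2.39, 2.39, 2.79, 3.14, 3.14, 3.14].

## Interface

Orientations are given as a rotation vector (axis times angle).
In Python, from plant import robot gives the robot as it stands.
- The arm moves only by the tool play_rows, never from a script. Its argument "deltas" is one flat list of numbers, 5 for each row, row after row: the shift along the tool's x, y, z in mm, then the turn about the tool's z in degrees, then the finger opening in mm, from 0 to 93. A call has 1 to 10 rows; each row shifts and turns the commanded pose from where the row before left it, along the tool's axes as they then stand; what a row does not reach is not made up. A row lasts 1/12 s, in which the tool goes at most 41.7 mm and 7.16 degrees, less where a joint would pass 70% of its speed; a pose out of reach is approached as far as the arm can. A call with a gripper value outside its range is refused whole. The fingers move at their own pace and stop on an object; "newtons" is the grip in N (left out, the last holds). Time passes only in rows, so rows that do not move let the fingers close. It gives the time, the measured TCP pose, the force, the opening and the grip force at its end, in the units of the state.
- robot.read_state(): the state, without advancing time (a new reading comes with each control period).
- robot.read_camera(name): name is "scene" or "top"; returns a dict with "pixels" (384x512x3 uint8, blue, green, red), "mtx" (3x3 intrinsics, pixels), "eye" and "rotation" of the camera in the world. Camera axes: x right, y up, looking along -z (the intrinsics and any distortion apply to the point x, -y, -z); pixel columns grow to the right and rows downward; lengths in m; the calibration is good to about 2 mm. A picture is of the moment at which its call begins. There is no depth.
- robot.close_job(): hands the job in; it is judged then, once.
The state is a dict: "t": time; "q": joint angles; "dq": joint speeds; "joint_torque": joint torques, N m; "tool_pos": TCP position; "orientation": TCP orientation; "force": force on the tool from outside, world axes, zero at the start; "wrist_torque": the same for the moment, N m; "opening": finger opening in m; "gripper_force": force on a finger pad.
Only numpy, scipy, OpenCV 4.12 (cv2) and the standard library are available. Lean on these libraries where they do the work, as an engineer would, in place of code of your own. Each camera call takes 0.05 s, during which the arm holds its last target. There are 200 camera calls.

## Task

The waffle iron's selector knob has come back from the wash and lies on the worktop; the iron only starts with its lid shut and the selector held in. First lower the lid gently until it is fully shut, without slamming it; then pick up the loose knob, turn it so that the flat of its bore matches the flat of the bare spindle, push it fully onto the spindle, press it in against the start spring, and finish while still gripping it and holding it pressed right in. Leave the other things on the worktop where they are.

Things in the scene. Friction and masses are not known exactly. Their poses are not given: they have to be found in the camera images.
- waffle_iron: Waffle iron, fixed; 245 mm deep (its x), 270 wide (y), 114 tall shut. Origin under its centre on the worktop, -x its front (to the robot), z up. Along the front a low black control deck, top 60 mm above the worktop; on it, 92 mm in front of the origin, on the robot's left (y +88 mm) a knob already fitted, which stays, on the right (y -88 mm) the bare spindle. Steel lid hinged at the back.
- lid (a joint): Hinge of the steel lid in rad: 0 = fully shut (its stop), grows as it opens upward; starts between 0.45 and 0.75. The hinge is stiff, so the lid stays where it is left; a push of about 1 to 3 N down on the handle moves it. Slamming means faster than 3 rad/s.
- lid_handle (a point): Middle of the handle bar at the lid's front edge: black round bar 14 mm thick, 76 mm long over all, along the iron's y, 22 mm clear in front of the lid. 187 mm in front of the hinge axis and 14 mm above it when shut (98 mm above the worktop then). It can be pushed down from above with shut fingers. The point turns with the lid.
- lid_hinge (a point): Middle of the lid's hinge axis, which runs along the iron's y, 108 mm behind the iron's origin and 84 mm above the worktop. Lid shell 165 mm deep and 252 mm wide, its top 30 mm above the axis when shut.
- spindle_tip (a point): Centre of the bare aluminium spindle's top, 82 mm above the worktop, 22 above the deck. Upright D shaft, 14 mm across, one flat 1.5 mm from its axis, over its whole length; top edge chamfered 0.7 mm. The point's +x points out of the flat, z up along the spindle. It can turn (stiffly, 0.06 N m) and starts up to 0.45 rad either way from its flat facing the lid.
- spindle (a joint): How far the spindle is pressed in, m: 0 = out, 0.005 = stop. Spring: 3 N to start it, 5.5 N at the stop.
- knob: Loose black selector knob, 80 g, on its rim on the worktop right of the iron, bore down. Origin in the centre of its lower rim, z up. Round skirt 46 mm across, 18 high; on it a grip bar 12 mm wide, 41 long, heights 18 to 38 mm, along x: flat sides from x -18 to +11, blunt tail at -x, narrowed nose with a white line at +x. Starts up to 0.8 rad either way from nose pointing away from the robot.
- knob_bore (a point): Centre of the blind end of the knob's D bore, 15 mm above the lower rim; meets spindle_tip when the knob is fully on (rim 7 mm above the deck then, 2 mm when pressed right in). Bore 15.8 mm across, its flat 2.3 mm from the axis on the nose (+x) side, mouth 3 mm above the rim: 0.8 mm clearance, 0.12 rad of twist. So nose and the spindle's flat face the same way.
- sugar_pot: Bystander: small white lidded pot, 60 mm across, 38 mm tall. Leave it alone.
- garlic: Bystander: garlic bulb, 54 mm across, 53 mm tall. Leave it alone.
- tape_roll: Bystander: roll of tape lying flat, 100 mm across, 25 mm tall. Leave it alone.
- teaspoon: Bystander: steel teaspoon, 139 mm long, lying flat. Leave it alone.
- wooden_spoon: Bystander: wooden spoon, 311 mm long, lying flat. Leave it alone.

How it is judged:
On the way, in this order (a step that is already met when the one before it is completed fails the run):
1. the lid is fully shut, the knob not yet on the spindle (value of joint lid below 0.04 rad and distance between knob_bore and spindle_tip above 0.03 m), for 0.2 s.
2. the knob is fully on the spindle, flat to flat, lid still shut (value of joint lid below 0.04 rad and horizontal distance between knob_bore and spindle_tip below 0.003 m and z of knob_bore in the frame of spindle_tip below 0.0025 m and angle between the z axis of knob and the z axis of spindle_tip, either way round below 0.12 rad and angle between the x axis of knob and the x axis of spindle_tip, either way round below 0.35 rad), for 0.1 s.
At the end, for the whole second after the job is handed in: Lid shut (under 0.04 rad); knob on the spindle (within 3 mm of its axis, 2.5 mm of fully on, 0.12 rad of upright, flats within 0.35 rad); spindle pressed in over 3.5 of its 5 mm, fingers on the knob with over 2 N, all through the last second (all of step 2 and value of joint spindle above 0.0035 m and contact force between the fingers and knob above 2 N); the arm keeps its last pose, push and grip.
It fails at once if the lid is slammed (closing faster than 3 rad/s) (velocity of joint lid below -3 rad/s).
It fails at once if a bystander is moved more than 30 mm (distance of any of sugar_pot, garlic, tape_roll, teaspoon, wooden_spoon from where it was at the start of the episode above 0.03 m).
It also fails if it takes over 56 s, if anything falls off the work surface, if the arm or the gripper's body presses on something with over 40 N, if the wrist force passes 120 N, or if a joint passes its speed limit or range.

## Working session

There is one attempt and no reset: what is moved stays moved. The work goes in short steps, Python scripts to look and compute and a tool call to move; the robot and the scene stay as the last step left them, time stands still between calls to the robot, and variables do not carry over. Pictures are saved under pics/ and viewed, at most 10 in all, crops included, and the job is handed in when it is done.

Besides the shell and the picture viewer there is one more tool, called as name(argument=value, ...) on one line, values as JSON. play_rows: Moves the arm, as the interface text tells. Its arguments: {"type":"object","properties":{"deltas":{"type":"array"},"newtons":{"type":"number"}},"required":["deltas"]}

```bash
mkdir -p pics; cat > h.py <<'E'
import numpy as np, cv2
from plant import robot
def ray(c,u,v):
    K=np.array(c['mtx']);d=np.linalg.solve(K,[u,v,1.]);d=np.array([d[0],-d[1],-d[2]])
    return np.array(c['eye']),np.array(c['rotation'])@d
def atz(c,u,v,z):
    e,d=ray(c,u,v);return e+d*(z-e[2])/d[2]
def proj(c,P):
    p=np.array(c['rotation']).T@(np.array(P)-np.array(c['eye']));p=np.array([p[0],-p[1],-p[2]]);q=np.array(c['mtx'])@p;return q[:2]/q[2]
E
python3 - <<'E'
from h import *
for n in('top','scene'):
    c=robot.read_camera(n);cv2.imwrite(f'pics/{n}0.png',c['pixels']);print(n,c['mtx'],c['eye'],c['rotation'],c.keys())
s=robot.read_state();print(s)
E
```

```text
top [[363.77160054   0.         254.82768645]
 [  0.         363.77160054 194.54172857]
 [  0.           0.           1.        ]] [0.44310267 0.00968914 1.12404145] [ 0.06659579 -0.06516317 -1.55070918] dict_keys(['pixels', 'mtx', 'eye', 'rotation'])
scene [[454.71552629   0.         255.80111758]
 [  0.         454.71552629 191.36340493]
 [  0.           0.           1.        ]] [-0.0792328   0.79984034  1.22138468] [ 0.29740848 -0.89704981 -2.31700016] dict_keys(['pixels', 'mtx', 'eye', 'rotation'])
{'t': 0.1, 'q': array([-1.29741075e+00,  1.31080064e-01,  1.48916146e+00,  3.72000126e-06,
        1.52301048e+00, -8.53808977e-02]), 'dq': array([-0.00023999, -0.00278174, -0.00229822, -0.00043682, -0.00019627,
        0.00014741]), 'joint_torque': array([ 1.07486623e-03, -5.61340857e+01, -4.93094087e+01,  7.69911613e-02,
        2.91781680e-02, -1.97297538e-05]), 'tool_pos': array([ 0.21056552, -0.56128977,  0.21770058]), 'orientation': array([-3.08955661e+00, -5.60236471e-01,  2.38719842e-04]), 'force': array([-0.63629616, -0.5660786 ,  0.03935731]), 'wrist_torque': array([0.0157406 , 0.00917648, 0.07571554]), 'gripper_force': 0.0, 'opening': 0.0930071105326356}
```

View pics/top0.png

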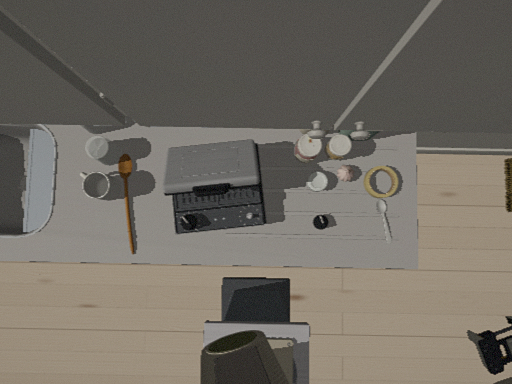

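View pics/scene0.png

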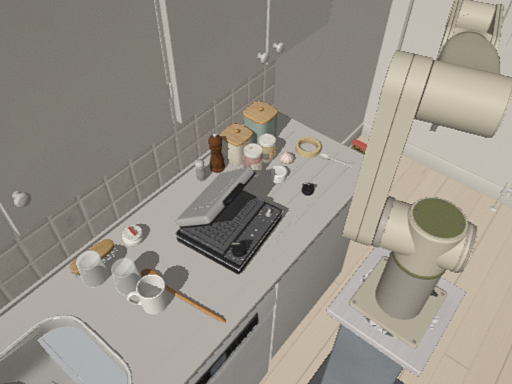

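```bash
sed -i "s/np.array(c\['rotation'\])/R(c)/g" h.py; cat >> h.py <<'E'
def R(c): return cv2.Rodrigues(np.array(c['rotation'],float))[0]
def crop(img,u0,v0,w,h,k,name): cv2.imwrite('pics/'+name,cv2.resize(img[v0:v0+h,u0:u0+w],None,fx=k,fy=k,interpolation=cv2.INTER_CUBIC))
E
python3 - <<'E'
from h import *
t=cv2.imread('pics/top0.png');s=cv2.imread('pics/scene0.png')
g=lambda i:(255*(i/255.)**0.55).astype('uint8')
crop(g(t),160,135,100*2-24,105,4.5,'topc.png')
crop(g(s),175,160,145,108,5.5,'scc.png')
c=robot.read_camera('top');print(R(c)); 
for p in [(190,222),(250,216),(321,222),(212,188)]: print(p,atz(c,*p,.06))
E
```

```text
[[ 1.90955888e-02  9.96283557e-01 -8.39906678e-02]
 [-9.99817656e-01  1.90187269e-02 -1.71521336e-03]
 [-1.11443294e-04  8.40081057e-02  9.96465065e-01]]
(190, 222) [0.44881767 0.19904718 0.06      ]
(250, 216) [0.46963218 0.0244181  0.06      ]
(321, 222) [ 0.45611384 -0.18298917  0.06      ]
(212, 188) [0.54968286 0.13777533 0.06      ]
```

View pics/topc.png

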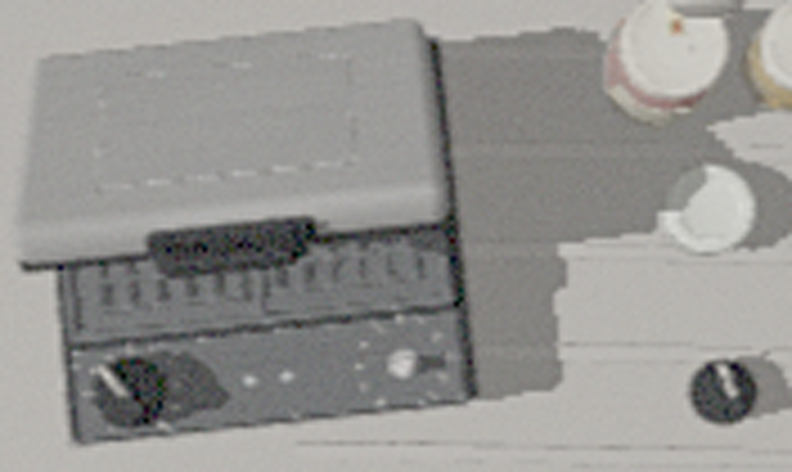

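View pics/scc.png

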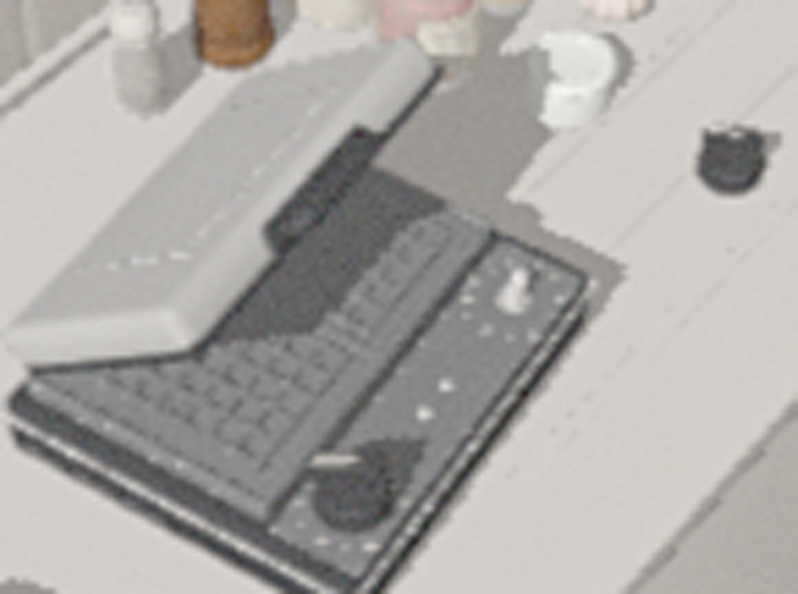

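```bash
python3 - <<'E'
from h import *
for n,k in(('top',16),('scene',8)):
    fs=[robot.read_camera(n) for _ in range(k)]
    m=np.mean([f['pixels'].astype(float) for f in fs],0);np.save(n+'.npy',m)
    import pickle;pickle.dump({q:fs[0][q] for q in('mtx','eye','rotation')},open(n+'.pkl','wb'))
t=np.load('top.npy');s=np.load('scene.npy')
np.set_printoptions(linewidth=200)
print(t[208:223,241:260].mean(2).round().astype(int));print(t[212:232,311:331].mean(2).round().astype(int))
def big(m,u,v,r,k): return cv2.resize(np.clip(m[v-r:v+r,u-r:u+r]*1.3,0,255).astype('uint8'),None,fx=k,fy=k,interpolation=cv2.INTER_NEAREST)
a=np.hstack([big(t,250,215,12,16),big(t,321,222,12,16)]);b=np.hstack([big(s,268,211,12,12),big(s,308,188,12,12)])
b=np.pad(b,((0,0),(0,a.shape[1]-b.shape[1]),(0,0)));cv2.imwrite('pics/big.png',np.vstack([a,b])[:600])
E
```

```text
[[ 61  63  69  88  78  66  63  64  63  63  64  63  62  63  61  66  67  65  66]
 [ 63  62  62  67  64  63  63  63  62  64  62  64  63  62  64  89  97  78  65]
 [ 65  60  63  62  62  63  62  63  63  62  63  63  64  64  65  89  82  68  66]
 [ 94  66  64  62  63  63  62  62  62  62  62  61  64  64  65  66  66  64  63]
 [ 68  62  63  64  63  61  62  75  82  80  68  63  63  64  65  65  64  62  67]
 [ 60  60  62  61  60  65  93 124 133 138 116  78  62  63  66  66  63  53  85]
 [ 60  64  63  63  63  92 121 133 133 118 106  74  40  38  37  37  39  50  88]
 [ 63  63  62  62  62  97 118 134 157 159 125  72  38  32  33  34  32  35  60]
 [ 66  62  63  61  63 105 151 158 158 157 118  61  35  32  34  35  34  37  54]
 [ 61  62  62  60  63  95 125 155 170 141  93  56  36  37  56  64  66  67  64]
 [ 62  61  63  64  61  66  82 115 131 112  77  60  62  65  64  67  90 100  80]
 [ 65  64  63  63  63  62  63  68  70  68  62  64  65  64  66  65  71  93  80]
 [ 78  65  63  65  64  63  63  63  63  62  64  64  65  65  65  64  63  68  66]
 [ 79  64  64  63  64  64  63  64  65  65  64  64  62  65  66  65  65  64
[... 1046 characters left out ...]
58  47  24  17  12  18  65  77  77]
 [138 138  93  30  23  29  30  28  28  21  27  27  28  28  19  11  30  67  78  76]
 [138 140 112  55  23  28  30  29  31  26  26  28  28  30  23  20  51  71  76  74]
 [137 139 138  92  34  22  29  30  30  26  21  26  27  26  15  26  62  74  78  80]
 [137 137 139 121  83  41  19  21  26  26  18  23  22  20  44  71  80  83 123 137]
 [135 136 137 138 137  98  55  39  31  30  26  24  39  62 122 140 137 136 138 138]
 [136 137 136 138 140 139 138 123  97  84  83  87 125 139 141 140 139 138 138 136]
 [135 136 136 136 137 138 140 140 138 139 139 138 140 139 138 137 137 135 136 136]
 [136 136 135 136 136 136 137 137 138 138 138 138 137 137 136 135 136 136 136 136]]
```

View pics/big.png

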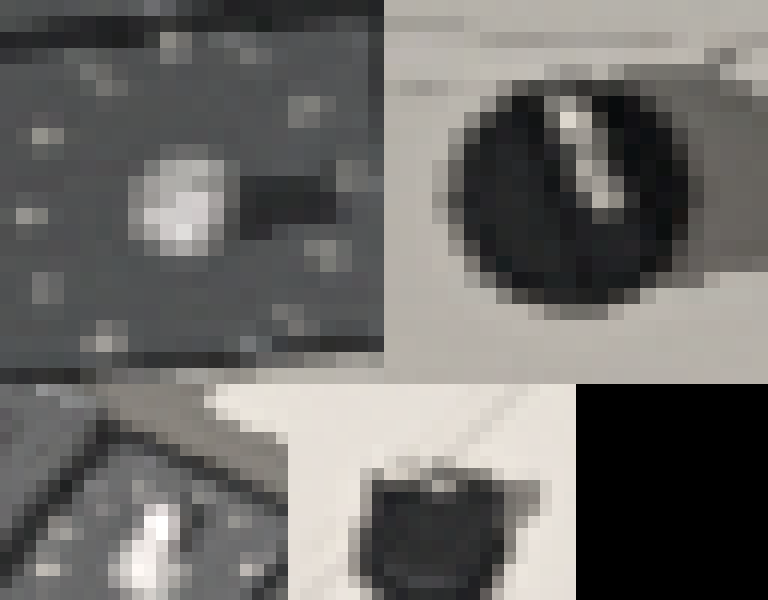

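```bash
cat >> h.py <<'E'
import pickle
def load(n): return np.load(n+'.npy').mean(2),pickle.load(open(n+'.pkl','rb'))
def projs(c,P):
    p=(np.asarray(P,float)-np.array(c['eye']))@R(c);f=np.array(c['mtx']);return np.c_[f[0,0]*p[:,0]/-p[:,2]+f[0,2],-f[1,1]*p[:,1]/-p[:,2]+f[1,2]]
def mask(c,P,box,k=8):
    u0,v0,w,h=box;q=((projs(c,P)-[u0,v0]+.5)*k-.5)
    m=np.zeros((h*k,w*k),np.uint8);cv2.fillPoly(m,[np.round(q*16).astype(np.int32)],255,shift=4)
    m=cv2.resize(m/255.,(w,h),interpolation=cv2.INTER_AREA);return cv2.GaussianBlur(m,(0,0),.45)
E
cat > fit.py <<'E'
from h import *
from scipy.optimize import minimize,least_squares
t,c=load('top')
# spindle
box=(243,210,10,11);I=t[210:221,243:253];th=np.linspace(0,2*np.pi,60)
W=np.ones_like(I);W[3:8,8:]=0; W[4:8,7.__int__():]=np.where(I[4:8,7:]<60,0,1)
def D(x,y,a,z,r=.007,f=.0015):
    b=np.arccos(f/r);s=np.linspace(b,2*np.pi-b,50);return np.c_[x+r*np.cos(s+a),y+r*np.sin(s+a),0*s+z]
def res(p,full=False):
    x,y,a,rc,zc=p[0]/1e3,p[1]/1e3,p[2],p[3]/1e3,.0605
    mc=mask(c,np.c_[x+rc*np.cos(th),y+rc*np.sin(th),0*th+zc],box)
    # prism: hull of top and bottom D
    q=np.r_[D(x,y,a,.082),D(x,y,a,.06)];m=mask(c,D(x,y,a,.082),box);mb=mask(c,D(x,y,a,.071),box)
    A=np.stack([np.ones(I.size),mc.ravel(),m.ravel(),mb.ravel()],1);w=W.ravel()
    k=np.linalg.lstsq(A*w[:,None],I.ravel()*w,rcond=None)[0];e=((A@k-I.ravel())*w)
    return (e@e,k) if full else e@e
best=[]
for a in np.arange(-.6,.65,.2):
    x0=atz(c,248.6,215.4,.07)*1e3
    r=minimize(res,[x0[0],x0[1],a,8.5],method='Nelder-Mead',options=dict(initial_simplex=None,maxiter=500));best.append((r.fun,*r.x.round(2),res(r.x,True)[1].round()))
for b in sorted(best,key=lambda b:b[0]): print(b)
# tick rings
for cu,cv_ in((248.9,215.3),(190,222)):
    P=[]
    bl=t-cv2.medianBlur(t.astype(np.uint8),5)
    for v in range(int(cv_)-12,int(cv_)+13):
        for u in range(int(cu)-12,int(cu)+13):
            p=bl[v-1:v+2,u-1:u+2]
            if bl[v,u]==p.max() and bl[v,u]>12 and 7.5<np.hypot(u-cu,v-cv_)<12:
                p=np.clip(p,0,None);g=np.mgrid[-1:2,-1:2];P.append(atz(c,u+(g[1]*p).sum()/p.sum(),v+(g[0]*p).sum()/p.sum(),.06)[:2])
    P=np.array(P);r=least_squares(lambda q:np.hypot(*(P-q[:2]).T)-q[2],[*P.mean(0),.028],loss='soft_l1',f_scale=.001);print(len(P),r.x,r.fun.round(4))
# knob: contour points below/left on skirt; dark mask
for n in('top',):
    pts=[]
    cu,cv_=320.3,222.2
    for ang in np.radians(np.r_[70:275:8]):
        rr=np.arange(4,11,.1);x=cu+rr*np.cos(ang);y=cv_+rr*np.sin(ang)
        pr=cv2.remap(t.astype(np.float32),x[None].astype(np.float32),y[None].astype(np.float32),cv2.INTER_LINEAR)[0]
        i=np.argmax(pr>82);pts.append((x[i],y[i]))
    for z in(0,.009,.018):
        P=np.array([atz(c,*p,z)[:2] for p in pts]);r=least_squares(lambda q:np.hypot(*(P-q[:2]).T)-q[2],[*P.mean(0),.023]);print('knob',z,r.x.round(4),r.fun.std().round(5))
L=t[215:224,318:325].copy()
C=[]
for v in range(216,223):
    w=np.clip(t[v,318:326]-35,0,None);w[np.arange(318,326)>324]=0;u=(w*np.arange(318,326)).sum()/w.sum();p=atz(c,u,v,.038);C.append(p[:2]);print(v,round(u,2),p.round(4))
for v in (slice(0,7),slice(0,4),slice(3,7)):
    q=np.array(C)[v];d=np.polyfit(q[:,0],q[:,1],1);print(d, 'yaw',np.arctan(d[0]))
E
python3 fit.py
```

```text
File "fit.py", line 6
    W=np.ones_like(I);W[3:8,8:]=0; W[4:8,7.__int__():]=np.where(I[4:8,7:]<60,0,1)
                                          ^
SyntaxError: invalid decimal literal
```

```bash
sed -i 's/ W\[4:8,7.*$//' fit.py; python3 fit.py
```

```text
(np.float64(1582.9409059106326), np.float64(471.68), np.float64(27.48), np.float64(0.41), np.float64(8.83), array([  63.,   72., -108.,  134.]))
(np.float64(1626.08912756547), np.float64(471.54), np.float64(27.6), np.float64(0.21), np.float64(8.87), array([  63.,   70., -107.,  134.]))
(np.float64(1873.5245692309434), np.float64(471.49), np.float64(27.7), np.float64(0.59), np.float64(8.92), array([ 62.,  67., -73., 103.]))
(np.float64(1959.2845998908901), np.float64(471.57), np.float64(28.01), np.float64(0.0), np.float64(8.71), array([  63.,   68., -187.,  214.]))
(np.float64(2962.4272973345787), np.float64(471.59), np.float64(27.06), np.float64(-0.42), np.float64(8.89), array([  63.,   72., -134.,  155.]))
(np.float64(3436.29325383841), np.float64(471.88), np.float64(28.44), np.float64(-0.2), np.float64(8.62), array([  63.,   72., -257.,  273.]))
(np.float64(3449.0353587547693), np.float64(471.52), np.float64(27.43), np.float64(-0.63), np.float64(8.78), array([  63.,   74., -111.,  125.]))
12 [0.47212447 0.02738876 0.02847801] [-0.      0.0015 -0.0018 -0.0003 -0.0003  0.0024  0.     -0.0007  0.0015
 -0.0002  0.0003 -0.0008]
13 [0.45067295 0.20067539 0.02798684] [-0.0019  0.0009 -0.0002  0.002  -0.007  -0.0004  0.0028 -0.      0.0086
  0.0001  0.0005 -0.0012 -0.0023]
knob 0 [ 0.4557 -0.1873  0.0199] 0.00246
knob 0.009 [ 0.4556 -0.1858  0.0197] 0.00244
knob 0.018 [ 0.4555 -0.1842  0.0196] 0.00243
216 319.89 [ 0.4742 -0.1836  0.038 ]
217 320.28 [ 0.4712 -0.1848  0.038 ]
218 320.73 [ 0.4683 -0.1861  0.038 ]
219 321.2 [ 0.4653 -0.1875  0.038 ]
220 321.33 [ 0.4623 -0.1879  0.038 ]
221 321.84 [ 0.4594 -0.1895  0.038 ]
222 322.23 [ 0.4565 -0.1906  0.038 ]
[ 0.39040824 -0.36881057] yaw 0.37221036956425374
[ 0.44567846 -0.39486111] yaw 0.41925432116845657
[ 0.36767251 -0.35834058] yaw 0.35233114534452836
```

```bash
sed -i 's/70:275:8/85:245:8/; s/m.ravel(),mb.ravel()\],1)/m.ravel()],1)/' fit.py; python3 fit.py | grep -v '^2'; cat > fit2.py <<'E'
import io,contextlib
with contextlib.redirect_stdout(io.StringIO()): exec(open('fit.py').read())
for a in np.arange(-.4,.8,.1): 
    r=minimize(lambda p:res([p[0],p[1],a,p[2]]),[471.7,27.5,8.8],method='Nelder-Mead');print(round(a,2),round(r.fun),r.x.round(2))
E
python3 fit2.py
```

```text
(np.float64(2045.3521490524267), np.float64(471.5), np.float64(27.44), np.float64(0.4), np.float64(9.06), array([62., 65., 31.]))
(np.float64(2239.4828079846716), np.float64(471.5), np.float64(27.57), np.float64(0.6), np.float64(9.04), array([62., 65., 30.]))
(np.float64(2320.5689944780397), np.float64(471.29), np.float64(27.53), np.float64(0.2), np.float64(8.95), array([63., 66., 29.]))
(np.float64(2843.6685726139312), np.float64(471.32), np.float64(27.45), np.float64(0.0), np.float64(8.98), array([63., 67., 25.]))
(np.float64(3225.8697661868637), np.float64(471.46), np.float64(27.32), np.float64(-0.2), np.float64(9.01), array([63., 68., 23.]))
(np.float64(3509.6903394078363), np.float64(471.49), np.float64(27.38), np.float64(-0.39), np.float64(8.95), array([63., 69., 20.]))
(np.float64(3873.2026126467836), np.float64(471.47), np.float64(27.31), np.float64(-0.6), np.float64(8.93), array([63., 71., 17.]))
12 [0.47212447 0.02738876 0.02847801] [-0.      0.0015 -0.0018 -0.0003 -0.0003  0.0024  0.     -0.0007  0.0015
 -0.0002  0.0003 -0.0008]
13 [0.45067295 0.20067539 0.02798684] [-0.0019  0.0009 -0.0002  0.002  -0.007  -0.0004  0.0028 -0.      0.0086
  0.0001  0.0005 -0.0012 -0.0023]
knob 0 [ 0.4576 -0.1904  0.0223] 0.00026
knob 0.009 [ 0.4575 -0.1888  0.0221] 0.00026
knob 0.018 [ 0.4574 -0.1872  0.0219] 0.00026
[ 0.39040824 -0.36881057] yaw 0.37221036956425374
[ 0.44567846 -0.39486111] yaw 0.41925432116845657
[ 0.36767251 -0.35834058] yaw 0.35233114534452836
-0.4 3582 [471.48  27.41   8.92]
-0.3 3375 [471.48  27.46   8.92]
-0.2 3225 [471.41  27.37   8.94]
-0.1 3090 [471.53  27.37   8.95]
-0.0 2883 [471.32  27.41   9.01]
0.1 2548 [471.3   27.53   9.12]
0.2 2326 [471.28  27.48   9.16]
0.3 2167 [471.38  27.48   9.19]
0.4 2096 [471.45  27.42   9.09]
0.5 2149 [471.49  27.39   9.24]
0.6 2288 [471.45  27.57   9.13]
0.7 2454 [471.37  27.47   9.18]
0.8 2557 [471.48  27.56   9.06]
```

```bash
cat > iron.py <<'E'
from h import *
psi=.123; sp=np.array([.4717,.0274]); c_,s_=np.cos(psi),np.sin(psi); Rz=np.array([[c_,-s_],[s_,c_]]); O=sp-Rz@[-.092,-.088]
def W(x,y,z): return np.r_[O+Rz@[x,y],z]
def lid(f,y,h,phi): # f in front of hinge, h above axis
    return W(.108-(f*np.cos(phi)-h*np.sin(phi)),y,.084+f*np.sin(phi)+h*np.cos(phi))
E
python3 - <<'E'
from iron import *
print(O)
_,ct=load('top');_,cs=load('scene')
T=lambda p:((p-[160,135]+.5)*4.5).round();S=lambda p:((p-[175,160]+.5)*5.5).round()
for phi in(.45,.55,.65,.75):
    print(phi,'handle',lid(.187,0,.014,phi).round(4))
    for n,a in(('hL',(.187,.038,.014)),('hR',(.187,-.038,.014)),('lidFLtop',(.165,.126,.03)),('lidFRtop',(.165,-.126,.03)),('lidFLbot',(.165,.126,0)),('FRbot',(.165,-.126,0))):
        P=lid(*a,phi)[None];print(n,T(projs(ct,P)[0]),S(projs(cs,P)[0]))
for n,p in(('deckFL',(-.1225,.135,.06)),('deckFR',(-.1225,-.135,.06))): print(n,T(projs(ct,W(*p)[None])[0]),S(projs(cs,W(*p)[None])[0]))
print('sp',S(projs(cs,np.array([[*sp,.082]]))[0]),S(projs(cs,np.array([[*sp,.062]]))[0]))
k=(projs(cs,np.array([[.4576,-.1904,.0],[.4576,-.1904,.018],[.4576,-.1904,.038]]))-[296,176]+.5)*12;print(k)
E
```

```text
[0.55220822 0.12602265]
0.45 handle [0.4983 0.1194 0.1779]
hL [176. 316.] [342. 284.]
hR [307. 302.] [417. 196.]
lidFLtop [ 19. 285.] [206. 367.]
lidFRtop [453. 240.] [460.  76.]
lidFLbot [ 32. 310.] [229. 408.]
FRbot [455. 266.] [478. 117.]
0.55 handle [0.5084 0.1206 0.1937]
hL [170. 296.] [325. 258.]
hR [303. 283.] [402. 169.]
lidFLtop [ 11. 265.] [188. 343.]
lidFRtop [452. 219.] [445.  53.]
lidFLbot [ 25. 295.] [215. 385.]
FRbot [454. 251.] [467.  94.]
0.65 handle [0.5201 0.122  0.2083]
hL [164. 274.] [307. 231.]
hR [299. 260.] [384. 143.]
lidFLtop [  4. 242.] [168. 319.]
lidFRtop [450. 196.] [427.  31.]
lidFLbot [ 18. 278.] [199. 362.]
FRbot [453. 232.] [454.  72.]
0.75 handle [0.5331 0.1237 0.2217]
hL [158. 248.] [286. 204.]
hR [295. 234.] [364. 117.]
lidFLtop [ -3. 217.] [146. 295.]
lidFRtop [448. 171.] [409.   9.]
lidFLbot [ 11. 257.] [181. 338.]
FRbot [451. 212.] [438.  49.]
deckFL [ 64. 446.] [351. 591.]
deckFR [480. 403.] [597. 270.]
sp [515. 276.] [514. 297.]
[[141.62653715 179.61907825]
 [147.60313386 139.39158331]
 [154.35932315  93.91677826]]
```

play_rows(deltas=[20,-20,-10,0,0,27,-27,-10,0,0,27,-27,-10,0,0,27,-27,-10,0,0,27,-27,-10,0,0,27,-27,0,0,0,27,-27,0,0,0,27,-27,0,0,0,27,-27,0,0,0,27,-27,0,0,0], newtons=10)

```text
t: 2.18
tool_pos: [0.365, -0.2215, 0.269]
orientation: [3.091, 0.56, 0.001]
force: [1.0, -0.8, 1.4]
opening: 0.0309
gripper_force: 0.0
```

play_rows(deltas=[27,-27,0,0,0,27,-27,0,0,0,27,-27,0,0,0,27,-27,0,0,0,27,-27,0,0,0,27,-27,0,0,0,27,-27,0,0,0,27,-27,0,0,0,27,-25,0,0,0,21,-15,0,0,0])

```text
t: 3.02
tool_pos: [0.5224, 0.1125, 0.2687]
orientation: [-3.09, -0.563, -0.001]
force: [0.3, -0.4, 0.8]
opening: 0.0005
gripper_force: 0.0
```

```bash
python3 - <<'E'
from h import *
c=robot.read_camera('scene');print(robot.read_state()['tool_pos'])
crop(c['pixels'],175,140,145,108,5,'s1.png')
E
```

```text
[0.52374303 0.1148554  0.26812901]
```

View pics/s1.png

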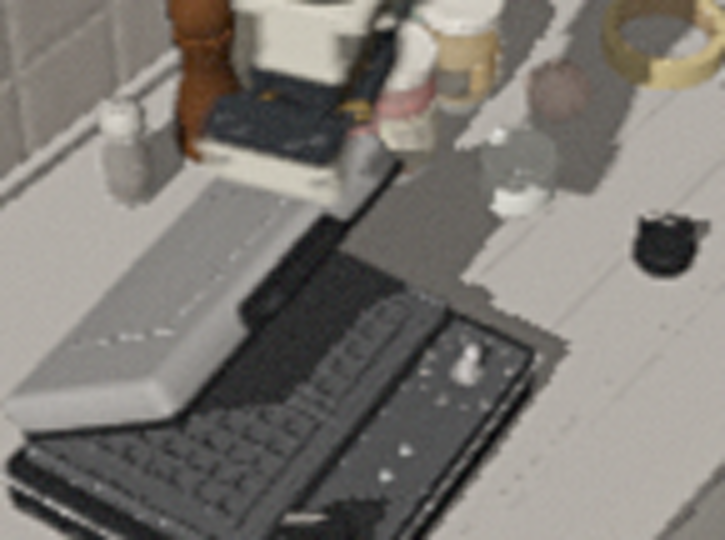

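play_rows(deltas=[2,-2,14,0,0,2,-2,14,0,0,1,0,14,0,0,0,0,4,0,0,-6,-1,7,0,0,-6,-1,7,0,0,-5,-1,7.5,0,0,-5,-1,7.5,0,0,0,0,0,0,0])

```text
t: 3.82
tool_pos: [0.5017, 0.1105, 0.1922]
orientation: [-3.091, -0.56, 0.004]
force: [0.2, -0.4, -0.6]
opening: 0.0007
gripper_force: 0.0
```

```bash
python3 - <<'E'
from h import *
c=robot.read_camera('scene');print(robot.read_state()['force'])
crop(c['pixels'],175,140,145,108,5,'s2.png')
E
```

```text
[-0.38137221 -0.51106405  1.17999962]
```

View pics/s2.png

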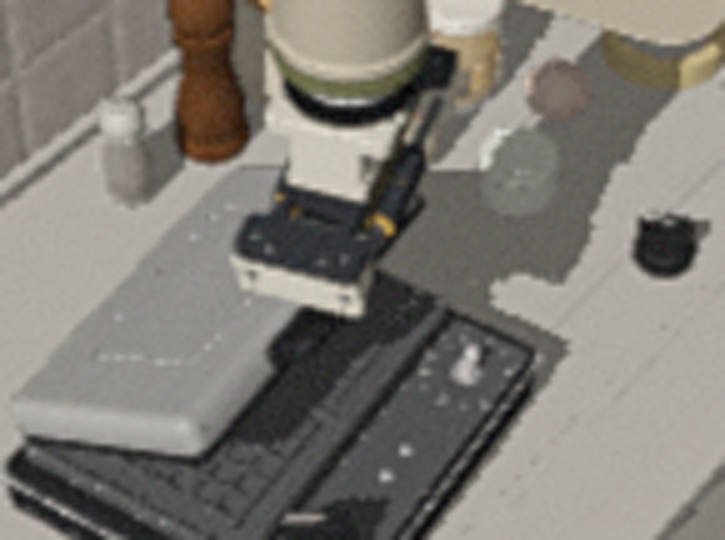

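play_rows(deltas=[-4.5,-1,8,0,0,-4.5,-1,8,0,0,-4,-1,8.5,0,0,-4,-1,8.5,0,0,-3,-1,9,0,0,-3,-1,9,0,0,-2,-0.5,9,0,0,-2,-0.5,9,0,0,0,0,0,0,0])

```text
t: 4.62
tool_pos: [0.4738, 0.1077, 0.122]
orientation: [-3.091, -0.561, 0.005]
force: [-0.8, -0.1, 0.0]
opening: 0.0005
gripper_force: 0.0
```

play_rows(deltas=[-1,0,6,0,0,-1,0,6,0,0,0,0,4,0,0,0,0,3,0,0,0,0,0,0,0])

```text
t: 5.03
tool_pos: [0.4735, 0.1071, 0.1053]
orientation: [-3.091, -0.561, 0.001]
force: [1.4, 0.5, -0.2]
opening: 0.0007
gripper_force: 0.0
```

play_rows(deltas=[0,0,1.5,0,0,0,0,1.5,0,0,0,0,0,0,0,0,0,0,0,0])

```text
t: 5.37
tool_pos: [0.474, 0.1072, 0.1048]
orientation: [3.091, 0.561, 0.001]
force: [-10.4, -2.0, 19.2]
opening: 0.0003
gripper_force: 9.4
```

play_rows(deltas=[0,0,-25,0,0,0,0,-35,0,50,-10,25,-25,0,50,-14,31,0,0,50,-14,31,0,0,50,-14,31,0,0,50,-14,31,0,0,50,-14,31,0,0,50,-14,31,0,0,50,-14,31,0,0,50])

```text
t: 6.2
tool_pos: [0.4572, -0.1592, 0.1878]
orientation: [3.091, 0.56, 0.001]
force: [0.9, 0.4, -0.1]
opening: 0.0494
gripper_force: 0.0
```

play_rows(deltas=[-12,31,10,0,50,0,0,20,0,50,0,0,30,0,50,0,0,0,0,50])

```text
t: 6.53
tool_pos: [0.4538, -0.1898, 0.1221]
orientation: [-3.087, -0.557, 0.01]
force: [-0.4, 0.9, -2.2]
opening: 0.0503
gripper_force: 0.0
```

play_rows(deltas=[2,1,25,0,50,1.5,1,25,0,50,0,0,20,0,50,0,0,15,0,50,0,0,0,0,50,0,0,0,0,50])

```text
t: 7.03
tool_pos: [0.4609, -0.1908, 0.043]
orientation: [-3.09, -0.561, 0.002]
force: [0.1, -0.5, 0.2]
opening: 0.0503
gripper_force: 0.0
```

```bash
python3 - <<'E'
from h import *
s=robot.read_state();print(s['tool_pos'],s['orientation'],s['q'])
E
```

```text
[ 0.46088094 -0.19081577  0.0429535 ] [-3.09016533e+00 -5.61478667e-01  1.64053474e-03] [-4.95357409e-01  2.14083780e-02  1.93802610e+00 -4.36975598e-06
  1.18349315e+00  7.15965116e-01]
```

play_rows(deltas=[-3,-1.5,0,0,50,0,0,10,0,50,0,0,11,0,50,0,0,0,0,50,0,0,0,0,50])

```text
t: 7.45
tool_pos: [0.4569, -0.1905, 0.0207]
orientation: [-3.09, -0.56, 0.002]
force: [0.4, -0.4, 0.6]
opening: 0.0501
gripper_force: 0.0
```

play_rows(deltas=[0,0,0,0,25,0,0,0,0,8,0,0,0,0,8,0,0,0,0,8,0,0,0,0,8,0,0,0,0,8,0,0,0,0,8], newtons=25)

```text
t: 8.03
tool_pos: [0.4578, -0.1909, 0.0217]
orientation: [3.091, 0.561, 0.0]
force: [0.9, -0.2, -0.5]
opening: 0.0118
gripper_force: 25.0
```

```bash
python3 - <<'E'
from h import *
s=robot.read_state();print(s['tool_pos'],s['orientation'],s['opening'],s['gripper_force'],s['force'])
E
```

```text
[ 0.45781611 -0.19094335  0.02174694] [3.09111872e+00 5.60589787e-01 2.96911494e-04] 0.01177743843606345 24.980586441233754 [ 0.88948363 -0.23430325 -0.45777366]
```

play_rows(deltas=[0,0,-10,0,8,0,0,-30,0,8,0,0,-35,0,8,0,0,-35,0,8,15,-33,0,0,8,15,-33,0,0,8,15,-33,0,0,8,15,-33,0,0,8,15,-33,0,0,8,14.7,-34.5,0,0,8])

```text
t: 8.87
tool_pos: [0.4716, 0.0289, 0.1326]
orientation: [3.091, 0.56, 0.002]
force: [1.9, -0.2, -0.7]
opening: 0.0115
gripper_force: 25.0
```

play_rows(deltas=[0,0,0,-2.5,8,0,0,0,0,8,0,0,0,0,8,0,0,0,0,8])

```text
t: 9.2
tool_pos: [0.4717, 0.0265, 0.1319]
orientation: [3.078, 0.625, 0.0]
force: [0.1, 0.4, -0.8]
opening: 0.0115
gripper_force: 25.0
```

```bash
cat > st.py <<'E'
from h import *
s=robot.read_state();x=R({'rotation':s['orientation']})[:,0];print(s['t'],s['tool_pos'].round(4),'yaw',np.arctan2(x[1],x[0]).round(4),s['opening'].round(4),s['gripper_force'].round(1),s['force'].round(2),s['wrist_torque'].round(3))
E
python3 st.py; python3 - <<'E'
from h import *
c=robot.read_camera('scene');crop(c['pixels'],205,140,110,80,7,'s3.png')
for z in(.082,.062):print((proj(c,[.4717,.0274,z])-[205,140]+.5)*7)
s=robot.read_state()['tool_pos'];print((proj(c,s-[0,0,.0217])-[205,140]+.5)*7)
E
```

```text
[445.62728556 490.93872212]
[444.10798753 518.15025215]
[449.29002225 450.27328339]Traceback (most recent call last):
  File "st.py", line 2, in <module>
    s=robot.read_state();x=R({'rotation':s['orientation']})[:,0];print(s['t'],s['tool_pos'].round(4),'yaw',np.arctan2(x[1],x[0]).round(4),s['opening'].round(4),s['gripper_force'].round(1),s['force'].round(2),s['wrist_torque'].round(3))
                                                                                                                                          ^^^^^^^^^^^^^^^^^^
AttributeError: 'float' object has no attribute 'round'
```

View pics/s3.png

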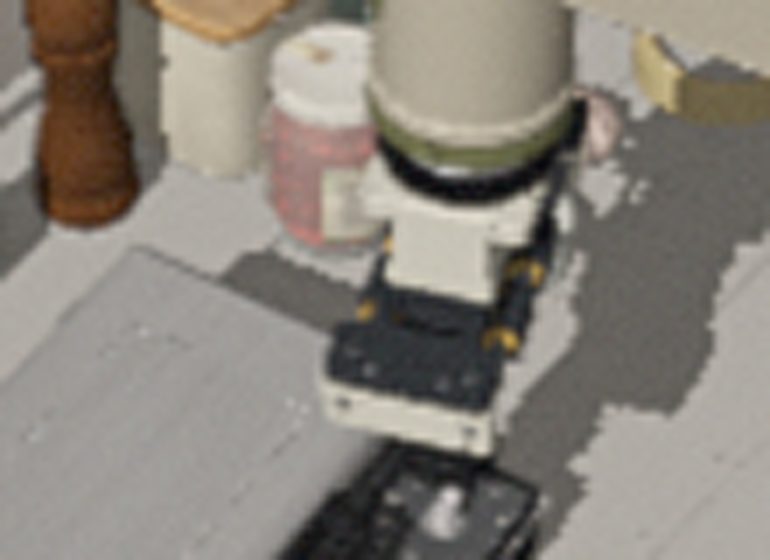

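```bash
sed -i "s/s\['t'\],/s['t'],np.set_printoptions(precision=4,suppress=True),/; s/s\['opening'\].round(4)/s['opening']/; s/s\['gripper_force'\].round(1)/s['gripper_force']/" st.py; python3 st.py
```

```text
9.25 None [0.4717 0.0263 0.1319] yaw 0.4 0.011771413072319022 24.97922630980611 [-0.61 -0.97 -1.24] [0.018 0.015 0.002]
```

play_rows(deltas=[0.4,-1,13,0,8,0,0,12,0,8,0,0,2,0,8,0,0,0,0,8,0,0,0,0,8])

```text
t: 9.67
tool_pos: [0.4713, 0.028, 0.1044]
orientation: [-3.078, -0.626, 0.001]
force: [-0.4, 0.4, -0.0]
opening: 0.0115
gripper_force: 25.0
```

play_rows(deltas=[0,0,2,0,8,0,0,2,0,8,0,0,2,0,8,0,0,0,0,8,0,0,0,0,8])

```text
t: 10.08
tool_pos: [0.4716, 0.0282, 0.0986]
orientation: [3.078, 0.628, -0.0]
force: [0.8, -2.3, -1.0]
opening: 0.0119
gripper_force: 25.0
```

```bash
python3 st.py
```

```text
10.0833 None [0.4716 0.0282 0.0986] yaw 0.4025 0.011917153241678321 24.980394900776446 [ 0.76 -2.32 -0.99] [-0.371  0.048 -0.01 ]
```

play_rows(deltas=[-0.2,0.6,0,0,8,0,0,1,0,8,0,0,1,0,8,0,0,0,0,8])

```text
t: 10.42
tool_pos: [0.4715, 0.0279, 0.0964]
orientation: [-3.078, -0.628, 0.0]
force: [-0.9, 0.2, -0.3]
opening: 0.0119
gripper_force: 25.0
```

```bash
python3 st.py
```

```text
10.4167 None [0.4715 0.0279 0.0964] yaw 0.4025 0.011939200198231217 24.97909577563405 [-0.93  0.19 -0.26] [-0.06  -0.051  0.026]
```

play_rows(deltas=[0,0,2,0,8,0,0,2,0,8,0,0,2,0,8,0,0,1,0,8,0,0,1,0,8,0,0,0,0,8,0,0,0,0,8])

```text
t: 11.0
tool_pos: [0.4716, 0.0279, 0.0888]
orientation: [-3.078, -0.628, 0.0]
force: [-2.3, -0.6, 2.1]
opening: 0.0115
gripper_force: 25.0
```

```bash
python3 st.py
```

```text
11.0 None [0.4716 0.0279 0.0888] yaw 0.4025 0.011456431821328895 24.984234650619328 [-2.31 -0.58  2.11] [0.017 0.309 0.035]
```

play_rows(deltas=[-0.4,0.1,0,0,8,0,0,1,0,8,0,0,1,0,8,0,0,1,0,8,0,0,1,0,8,0,0,1,0,8,0,0,0,0,8,0,0,0,0,8], newtons=40)

```text
t: 11.67
tool_pos: [0.4716, 0.0277, 0.0839]
orientation: [-3.078, -0.628, -0.001]
force: [-0.7, 1.8, 4.5]
opening: 0.0114
gripper_force: 40.0
```

```bash
python3 st.py
```

```text
11.6667 None [0.4716 0.0277 0.0839] yaw 0.4024 0.011449968409226869 39.98993441462517 [-0.66  1.83  4.5 ] [ 0.355  0.101 -0.074]
```

play_rows(deltas=[0,0,0.7,0,8,0,0,0,0,8,0,0,0,0,8])

```text
t: 11.92
tool_pos: [0.4718, 0.0276, 0.0837]
orientation: [3.078, 0.628, 0.001]
force: [-3.4, 2.8, 9.5]
opening: 0.0117
gripper_force: 40.0
```

```bash
python3 st.py
```

```text
11.9167 None [0.4718 0.0276 0.0837] yaw 0.4024 0.011723621647231227 40.00222605653107 [-3.37  2.78  9.5 ] [0.378 0.565 0.002]
```

```bash
python3 -c "
from plant import robot
print(robot.close_job())"
```

```text
the job is handed in; nothing more can be done
None
```

I lowered the lid fully shut and fitted the knob on the spindle with the flats aligned. I handed the job in at about 12 s with the gripper holding the knob at 40 N and the spindle at its stop (9.5 N push, height as predicted). The hand-in returned no verdict.

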